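# Angle a power-supply module past a pillar into its carrier bay

### The arm

A 6-joint arm with a two-finger parallel gripper is mounted at the origin on the work surface. World frame = base frame: x ahead of the robot, y to its left, z up, the work surface at z = 0. Lengths are in mm, angles in degrees, forces in N, time in s.
With the tool pointing down it reaches from about 350 to 975 mm from the base axis. Payload 7.1 kg.
Tool frame: the origin (TCP) lies midway between the tips of the shut fingers; the grasp point (between the pads) lies 19 mm behind it (tcp_to_grasp is the distance from the TCP to the grasp point, in mm); z points along the fingers, y is the line along which they close (so a half turn about z gives the same grasp; the last joint's range is limited). The gripper opens to 88 mm and grips with 3 to 60 N. Pads are 20 mm wide; open, the fingers measure 115 mm over their backs; the gripper's body (75 mm by 178 mm) begins 61 mm behind the grasp point.
Start: joints at [-66.234, 24.242, 93.386, -0, 62.372, -1.089], TCP at [262.716, -567.085, 222.675] pointing down, gripper open.
Joint ranges: [-172.04, 172.04], [-51.8, 120.97], [4.93, 147.93], [-75.15, 255.16], [6.16, 154.13], [-145.62, 145.62]. Speed limits (degrees/s): [136.94, 136.94, 172.46, 180, 180, 180].

### API

Orientations are given as [roll, pitch, yaw] about the fixed x, y, z axes, in that order (R = Rz(yaw) Ry(pitch) Rx(roll)).
In Python, from rig import get_obs, grab_frame, close_job, tcp_to_grasp gives the robot as it stands.
- The arm moves only by the tool drive_tool, never from a script. Its argument "series" is a list of rows, each an object of numbers: "tx", "ty", "tz": the shift along the tool's x, y, z each as a share of 100 mm, from -1 to 1; "spin": the turn about the tool's z as a share of 45 degrees, from -1 to 1; "fingers": the finger opening in mm, from 0 to 87.8. A call has exactly 10 rows; each row shifts and turns the commanded pose from where the row before left it, along the tool's axes as they then stand; what a row does not reach is not made up. A row lasts 1/10 s, in which the tool goes at most 50 mm and 8.59 degrees, less where a joint would pass 70% of its speed; a pose out of reach is approached as far as the arm can. A call with a number of a shift or a turn outside -1 to 1 is refused whole. A call with a gripper value outside its range is refused whole. The fingers move at their own pace and stop on an object; "newtons" is the grip in N (left out, the last holds). Time passes only in rows, so rows that do not move let the fingers close, or fill a call up. It gives the time, the measured TCP pose, the force, the opening and the grip force at its end, in the units of the state.
- get_obs(): the state, without advancing time (a new reading comes with each control period).
- grab_frame(name): name is "scene" or "side" or "wrist"; returns a dict with "pixels" (420x560x3 uint8, blue, green, red), "fx", "fy", "cx", "cy" (pixels), "eye" and "attitude" of the camera in the world; the wrist camera has in their place "mount" (4x4, takes a point from camera to tool coordinates, whose origin is the TCP and whose axes are the flange's). Camera axes: x right, y down, z forward; pixel columns grow to the right and rows downward; lengths in mm; the calibration is good to about 2 mm. A picture is of the moment at which its call begins: read the wrist's pose just before it. There is no depth.
- close_job(): hands the job in; it is judged then, once.
The state is a dict: "time_s": time; "joint_pos": joint angles; "qd": joint speeds; "effort": joint torques, N m; "ee_pos": TCP position; "orientation": TCP orientation; "contact_force": force on the tool from outside, world axes, zero at the start; "torque": the same for the moment, N m; "opening": finger opening in mm; "grasp_force": force on a finger pad.
Only numpy, scipy, OpenCV 4.12 (cv2) and the standard library are available. Lean on these libraries where they do the work, as an engineer would, in place of code of your own. Each camera call takes 0.05 s, during which the arm holds its last target. There are 200 camera calls.

### The job

Slide the long power-supply module across the carrier into the empty bay: push one end, then the other, with your fingertips so that it angles in past the pillar standing in front of the bay, and leave it fully home, flat along the back rail between the two end stops. Only push it, on the outside of its aluminium channel: do not pinch, lift or tip it or put a finger in among its parts, and leave the other things on and around the carrier where they are.

Things in the scene. Friction and masses are not known exactly. Their poses are not given: they have to be found in the camera images.
- carrier: assembly carrier fixed to the bench (all sizes here in mm): tan resin plate 375 (x) x 520 (y) with its top face 12 above the bench, framed by steel edge bars 16 wide and 8 higher than the plate. Origin on the bench level under the plate (plate spans x -200 to 175, y -260 to 260). Its x axis points away from the robot towards the bay's back rail, y to the left along the rail, z up. A corner pillar 44 high stands at each corner.
- bay (a point): middle of the foot of the back rail's front face, on the plate's top face; axes as the carrier's. The empty bay is the strip in front of the rail (local x from -40 to 0) between two end stops: aluminium blocks 16 wide, 40 deep (local x -40 to 0), whose inner faces stand at local y -125 and +125. Rail and stops stand 18 above the plate. Behind the rail lies another bay with a finished, white-covered board: leave it.
- pillar: steel stacking pillar, 16 diameter, 42 high, fixed upright on the plate in front of the left part of the bay. Origin at the centre of its foot, on the plate's top face. Its centre is 68 in front of the back rail's face (bay local x -68, a clear passage of 60 between pillar and rail), bay local y between 68 and 88.
- module: the long power-supply module, loose on the plate: aluminium channel 230 long (its y axis) x 38 wide (x) x 20 high with a green circuit board and parts inside standing up to 32 high; 0.3 to 0.5 kg. Origin at the centre of its underside. It starts in front of the pillar and the bay, roughly parallel to the rail, and slides on the plate with ordinary dry friction.
- mid (a point): centre of the module, 10 above its underside, axes as the module's; home it is at bay local x -19, y within 10 of 0.
- head (a point): centre of the module's left end face (module y +115; the end with the black terminal block), 10 above its underside. This is the end that goes behind the pillar.
- tail (a point): centre of the module's right end face (module y -115; the end with the white connector), 10 above its underside.
- capacitor: standing black can capacitor, 30 across, 43 high, on the carrier plate near its front edge; a bystander, not to be moved. Sizes in mm; origin on its underside.
- transformer: small transformer, 36 x 40 x 34 high, on the carrier plate near its front left corner; a bystander, not to be moved. Sizes in mm; origin on its underside.
- flux: small bottle with white cap, 28 across, 60 high, standing on the carrier plate left of the bay; a bystander, not to be moved. Sizes in mm; origin on its underside.
- screwdriver: screwdriver, 190 long, lying on the bench left of the carrier; a bystander, not to be moved. Sizes in mm; origin on its underside.
- tape: roll of tape lying flat, 90 across, 19 high, on the bench left of the carrier; a bystander, not to be moved. Sizes in mm; origin on its underside.
- cutters: yellow-handled side cutters, 160 long, lying on the bench right of the carrier; a bystander, not to be moved. Sizes in mm; origin on its underside.
- tray: open black parts tray, 100 x 130 x 28 high, on the bench right of the carrier; a bystander, not to be moved. Sizes in mm; origin on its underside.
Things that resemble listed ones, but are neither listed nor needed, are in the scene too. There is more than one size of the module; the job needs the larger.

How it is judged (in metres and radians):
On the way:
1. the module's left end has passed behind the pillar while its right end is still outside the bay (y of head in the frame of pillar above 0.004 m and x of head in the frame of pillar above 0.012 m and x of tail in the frame of bay below -0.035 m), for 0.1 s.
At the end, for the whole second after the job is handed in: The module lies flat in the bay between the end stops with both its ends within 5 mm of touching the back rail, at rest and released; its middle is within 13 mm of the middle of the bay along the rail (x of each of head, tail in the frame of bay above -0.024 m and y of mid in the frame of bay between -0.013 and 0.013 m and height (world z) of mid below 0.026 m and linear speed of module below 0.01 m/s).
It fails at once if the module is lifted off the plate (by more than 6 mm) or tipped (height (world z) of mid above 0.028 m or angle between module's own z axis and vertical above 0.1 rad).
It fails at once if the module is taken between the fingers, or a finger is put down inside its channel (grasp point inside the channel's outline and low) (x of the grasp point in the frame of module between -0.014 and 0.014 m and y of the grasp point in the frame of module between -0.112 and 0.112 m and z of the grasp point in the frame of module below 0.037 m).
It fails at once if a bystander is moved by more than 15 mm (distance of any of capacitor, transformer, flux, screwdriver, tape, cutters, tray from where it was at the start of the episode above 0.015 m).
It also fails if it takes over 61 s, if anything falls off the work surface, if the arm or the gripper's body presses on something with over 40 N, if the wrist force passes 120 N, or if a joint passes its speed limit or range.

## Working session

There is one attempt and no reset: what is moved stays moved. The work goes in short steps, Python scripts to look and compute and a tool call to move; the robot and the scene stay as the last step left them, time stands still between calls to the robot, and variables do not carry over. Pictures are saved under pics/ and viewed, at most 10 in all, crops included, and the job is handed in when it is done.

Besides the shell and the picture viewer there is one more tool, called by a JSON object that holds its "api" and its "payload". drive_tool: Moves the arm, as the interface text tells. Its arguments: {"type":"object","properties":{"series":{"type":"array","items":{"type":"object","properties":{"tx":{"type":"number","minimum":-1,"maximum":1},"ty":{"type":"number","minimum":-1,"maximum":1},"tz":{"type":"number","minimum":-1,"maximum":1},"spin":{"type":"number","minimum":-1,"maximum":1},"fingers":{"type":"number"}}}},"newtons":{"type":"number"}},"required":["series"]}

```bash
mkdir -p pics; ls
python3 - <<'E'
from rig import *
import cv2
print(get_obs(), tcp_to_grasp)
for n in("scene","side"):
    f=grab_frame(n);cv2.imwrite(f"pics/{n}0.png",f["pixels"])
    print(n,{k:v for k,v in f.items() if k!="pixels"})
E
```

```text
pics
{'time_s': 0.0, 'joint_pos': array([-6.62327060e+01,  2.42803761e+01,  9.34309594e+01, -9.16924099e-04,
        6.23716271e+01, -1.08946875e+00]), 'qd': array([ 0.01758645, -0.03609878, -0.0461339 ,  0.03218732, -0.00169246,
       -0.04665176]), 'effort': array([ 8.07750203e-04, -5.44637740e+01, -2.73663586e+01,  6.43372955e-02,
        2.28319725e-02, -1.43886637e-04]), 'ee_pos': array([ 262.51150818, -566.59866716,  221.94912509]), 'orientation': array([-1.79917037e+02, -7.65816437e-04,  2.48571880e+01]), 'contact_force': array([ 0.25717881, -0.01285521, -0.29821171]), 'torque': array([0.01561228, 0.01118811, 0.00831442]), 'grasp_force': 0.0, 'opening': 87.63412493789754} 18.700000000000003
scene {'fx': 545.9302484760907, 'fy': 545.9302484760907, 'cx': 282.012657436224, 'cy': 211.9618333242701, 'eye': array([1416.17565351, -349.12867467, 1132.34535078]), 'attitude': array([-137.30503751,   -0.89643257,   70.94766226])}
side {'fx': 465.7458231613289, 'fy': 465.7458231613289, 'cx': 283.02383972422354, 'cy': 212.0828900135016, 'eye': array([-91.46452262, 758.79139567, 593.90986768]), 'attitude': array([-119.65848283,    1.08050001, -144.19690819])}
```

View pics/scene0.png

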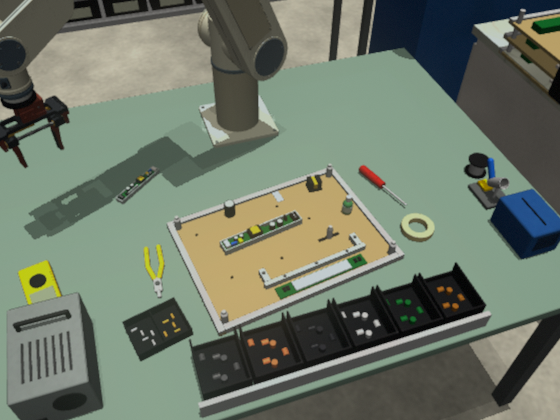

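View pics/side0.png

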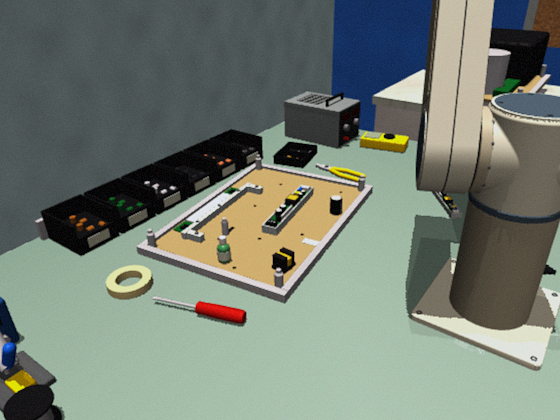

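The scene picture shows the carrier around (285,245), with the module at (262,231), the pillar at (330,232), the rail from (263,278) to (362,243), the capacitor at (229,209), the transformer at (314,183) and the flux at (347,206). I'll enlarge it to read the points more closely.

Run:
```python
import cv2
a=cv2.imread("pics/scene0.png")[160:330,160:410]
cv2.imwrite("pics/c1.png",cv2.resize(a,None,fx=3.2,fy=3.2,interpolation=cv2.INTER_CUBIC))
```

```text
(no output)
```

View pics/c1.png

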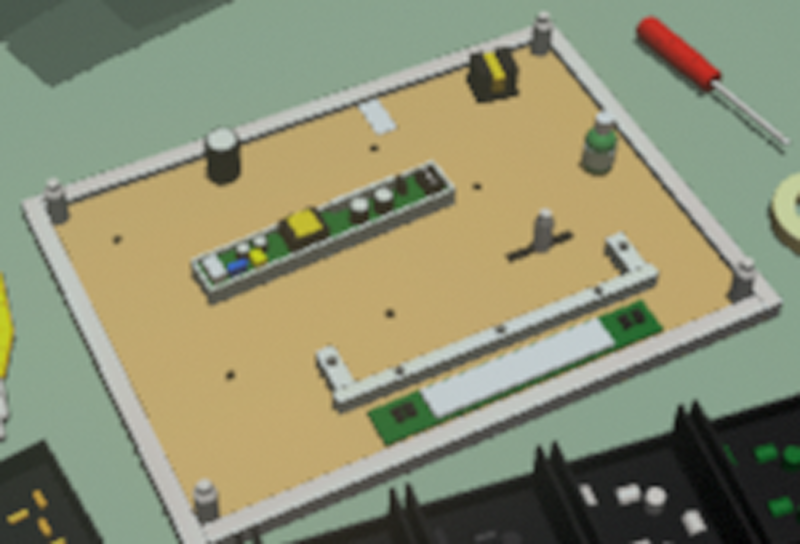

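```bash
cat > h.py <<'E'
import numpy as np
from scipy.spatial.transform import Rotation as R
def ray(f,uv,z):
    d=R.from_euler('xyz',f['attitude'],degrees=True).as_matrix()@np.array([(uv[0]-f['cx'])/f['fx'],(uv[1]-f['cy'])/f['fy'],1])
    e=np.array(f['eye']); return (e+d*(z-e[2])/d[2])[:2]
S=dict(fx=545.93025,fy=545.93025,cx=282.01266,cy=211.96183,eye=[1416.17565,-349.12867,1132.34535],attitude=[-137.30503751,-0.89643257,70.94766226])
E
python3 - <<'E'
from h import *
np.set_printoptions(precision=1,suppress=True)
P=dict(stopR_o=(317,352,30),stopR_i=(338,347,30),stopL_i=(606,240,30),stopL_o=(628,234,30),railinR=(353,388,30),railinL=(638,268,30),railBR=(335,403,30),railBL=(657,275,30),
mFR=(192,263,32),mBR=(210,293,32),mFL=(435,163,32),mBL=(455,186,32),pilT=(545,213,54),pilF=(541,250,12),cap=(222,136,55),trafo=(494,62,46),flux=(605,119,72),cFR=(22,207,20),cFL=(552,25,20),cBL=(780,303,20))
for k,(u,v,z) in P.items(): print(k,ray(S,(160+u/3.2,160+v/3.2),z))
E
```

```text
stopR_o [ 629.  -119.8]
stopR_i [ 629.6 -102.7]
stopL_i [594.8 141.8]
stopL_o [594.5 161.8]
railinR [ 670.5 -103.8]
railinL [630.6 154.5]
railBR [ 679.4 -121.2]
railBL [642.2 166.1]
mFR [ 512.8 -189.8]
mBR [ 547.5 -184. ]
mFL [470.5  36.2]
mBL [500.8  43.2]
pilT [570.2  95.2]
pilF [574.3  93.5]
cap [ 404.1 -133.4]
trafo [383.  123.9]
flux [502.1 176.9]
cFR [ 398.6 -308.5]
cFL [328.6 205.3]
cBL [693.3 253.5]
```

```bash
cat >> h.py <<'E'
def rows(a,b,n):
    """straight interpolation of (x,y,z,yaw) in n rows -> per-row shares (shift taken in row-start axes)"""
    a,b=np.array(a,float),np.array(b,float); d=(b-a)/n; out=[]
    for i in range(n):
        w=np.radians(a[3]+d[3]*i); c,s=np.cos(w),np.sin(w)
        out.append([(c*d[0]+s*d[1])/100,(s*d[0]-c*d[1])/100,-d[2]/100,-d[3]/45])
    for r in out: print(*["%.3f"%v for v in r])
def now():
    from rig import get_obs
    o=get_obs(); p=[*o['ee_pos'],o['orientation'][2]]; print("now",np.round(p,1),"t",o['time_s'],"F",np.round(o['contact_force'],1)); return p
E
python3 - <<'E'
from h import *
rows(now(),(457,-68.4,150,11.1),20)
E
```

```text
now [ 262.5 -566.7  222.    24.9] t 0.1 F [-0.1 -0.1 -0.2]
0.193 -0.185 0.036 0.015
0.191 -0.187 0.036 0.015
0.188 -0.190 0.036 0.015
0.186 -0.192 0.036 0.015
0.184 -0.194 0.036 0.015
0.181 -0.196 0.036 0.015
0.179 -0.199 0.036 0.015
0.177 -0.201 0.036 0.015
0.174 -0.203 0.036 0.015
0.172 -0.205 0.036 0.015
0.169 -0.207 0.036 0.015
0.167 -0.209 0.036 0.015
0.164 -0.211 0.036 0.015
0.162 -0.213 0.036 0.015
0.159 -0.215 0.036 0.015
0.157 -0.217 0.036 0.015
0.154 -0.219 0.036 0.015
0.151 -0.220 0.036 0.015
0.149 -0.222 0.036 0.015
0.146 -0.224 0.036 0.015
```

{"api": "drive_tool", "payload": {"series": [{"tx":0.193,"ty":-0.185,"tz":0.036,"spin":0.015,"fingers":87},{"tx":0.191,"ty":-0.187,"tz":0.036,"spin":0.015,"fingers":87},{"tx":0.188,"ty":-0.19,"tz":0.036,"spin":0.015,"fingers":87},{"tx":0.186,"ty":-0.192,"tz":0.036,"spin":0.015,"fingers":87},{"tx":0.184,"ty":-0.194,"tz":0.036,"spin":0.015,"fingers":87},{"tx":0.181,"ty":-0.196,"tz":0.036,"spin":0.015,"fingers":87},{"tx":0.179,"ty":-0.199,"tz":0.036,"spin":0.015,"fingers":87},{"tx":0.177,"ty":-0.201,"tz":0.036,"spin":0.015,"fingers":87},{"tx":0.174,"ty":-0.203,"tz":0.036,"spin":0.015,"fingers":87},{"tx":0.172,"ty":-0.205,"tz":0.036,"spin":0.015,"fingers":87}]}}

```text
time_s: 1.1
ee_pos: [359.7, -316.7, 186.3]
orientation: [-180.0, 0.0, 18.1]
contact_force: [-0.2, -0.5, -0.1]
opening: 86.8
grasp_force: 0.0
```

{"api": "drive_tool", "payload": {"series": [{"tx":0.169,"ty":-0.207,"tz":0.036,"spin":0.015,"fingers":87},{"tx":0.167,"ty":-0.209,"tz":0.036,"spin":0.015,"fingers":87},{"tx":0.164,"ty":-0.211,"tz":0.036,"spin":0.015,"fingers":87},{"tx":0.162,"ty":-0.213,"tz":0.036,"spin":0.015,"fingers":87},{"tx":0.159,"ty":-0.215,"tz":0.036,"spin":0.015,"fingers":87},{"tx":0.157,"ty":-0.217,"tz":0.036,"spin":0.015,"fingers":87},{"tx":0.154,"ty":-0.219,"tz":0.036,"spin":0.015,"fingers":87},{"tx":0.151,"ty":-0.22,"tz":0.036,"spin":0.015,"fingers":87},{"tx":0.149,"ty":-0.222,"tz":0.036,"spin":0.015,"fingers":87},{"tx":0.146,"ty":-0.224,"tz":0.036,"spin":0.015,"fingers":87}]}}

```text
time_s: 2.1
ee_pos: [456.1, -67.3, 150.4]
orientation: [-180.0, 0.0, 11.3]
contact_force: [-0.9, 0.5, -0.0]
opening: 86.9
grasp_force: 0.0
```

{"api": "drive_tool", "payload": {"series": [{"tz":0.14,"fingers":87},{"tz":0.14,"fingers":87},{"tz":0.14,"fingers":87},{"tz":0.14,"fingers":87},{"tz":0.14,"fingers":87},{"tz":0.14,"fingers":87},{"tz":0.14,"fingers":87},{"tz":0.14,"fingers":87},{"tz":0.14,"fingers":87},{"tz":0.05,"fingers":87}]}}

```text
validation failed for argument at $.se...
```

Run:
```python
from h import *
from rig import *
import cv2
a=grab_frame("scene")["pixels"][160:330,160:410]
cv2.imwrite("pics/c2.png",cv2.resize(a,None,fx=3.2,fy=3.2,interpolation=cv2.INTER_CUBIC))
p=now()
rows(p,(476.6,-64.5,19,11.1),5)
rows((476.6,-64.5,19,11.1),(548.1,-44.8,19,-12.25),20)
```

```text
now [457.1 -65.1 150.1  11.3] t 2.15 F [0.2 1.3 0.5]
0.038 0.007 0.262 0.001
0.038 0.007 0.262 0.001
0.038 0.007 0.262 0.001
0.038 0.006 0.262 0.001
0.038 0.006 0.262 0.001
0.037 -0.003 -0.000 0.026
0.037 -0.004 -0.000 0.026
0.037 -0.004 -0.000 0.026
0.037 -0.005 -0.000 0.026
0.037 -0.006 -0.000 0.026
0.037 -0.007 -0.000 0.026
0.036 -0.007 -0.000 0.026
0.036 -0.008 -0.000 0.026
0.036 -0.009 -0.000 0.026
0.036 -0.009 -0.000 0.026
0.036 -0.010 -0.000 0.026
0.035 -0.011 -0.000 0.026
0.035 -0.012 -0.000 0.026
0.035 -0.012 -0.000 0.026
0.035 -0.013 -0.000 0.026
0.034 -0.014 -0.000 0.026
0.034 -0.014 -0.000 0.026
0.034 -0.015 -0.000 0.026
0.034 -0.016 -0.000 0.026
0.033 -0.017 -0.000 0.026
```

View pics/c2.png

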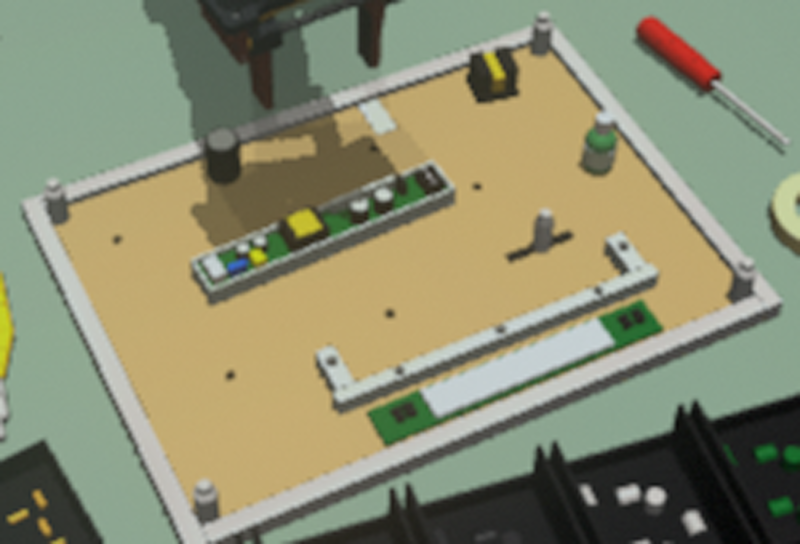

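The descent was refused because every field has to be given. The picture shows the gripper still high at (290,50) and the module unmoved, running from (200,280) to (445,180).

{"api": "drive_tool", "payload": {"series": [{"tx":0,"ty":0,"spin":0,"tz":0.14,"fingers":87},{"tx":0,"ty":0,"spin":0,"tz":0.14,"fingers":87},{"tx":0,"ty":0,"spin":0,"tz":0.14,"fingers":87},{"tx":0,"ty":0,"spin":0,"tz":0.14,"fingers":87},{"tx":0,"ty":0,"spin":0,"tz":0.14,"fingers":87},{"tx":0,"ty":0,"spin":0,"tz":0.14,"fingers":87},{"tx":0,"ty":0,"spin":0,"tz":0.14,"fingers":87},{"tx":0,"ty":0,"spin":0,"tz":0.14,"fingers":87},{"tx":0,"ty":0,"spin":0,"tz":0.14,"fingers":87},{"tx":0,"ty":0,"spin":0,"tz":0.05,"fingers":87}]}}

```text
time_s: 3.15
ee_pos: [455.1, -68.5, 18.6]
orientation: [-180.0, 0.1, 11.4]
contact_force: [0.5, -0.1, 0.2]
opening: 87.2
grasp_force: 0.0
```

{"api": "drive_tool", "payload": {"series": [{"tx":0.05,"ty":0,"spin":0,"tz":0,"fingers":87},{"tx":0.05,"ty":0,"spin":0,"tz":0,"fingers":87},{"tx":0.05,"ty":0,"spin":0,"tz":0,"fingers":87},{"tx":0.04,"ty":0,"spin":0,"tz":0,"fingers":87},{"tx":0.037,"ty":-0.003,"spin":0.026,"tz":0,"fingers":87},{"tx":0.037,"ty":-0.004,"spin":0.026,"tz":0,"fingers":87},{"tx":0.037,"ty":-0.004,"spin":0.026,"tz":0,"fingers":87},{"tx":0.037,"ty":-0.005,"spin":0.026,"tz":0,"fingers":87},{"tx":0.037,"ty":-0.006,"spin":0.026,"tz":0,"fingers":87},{"tx":0.037,"ty":-0.007,"spin":0.026,"tz":0,"fingers":87}]}}

```text
time_s: 4.15
ee_pos: [496.2, -58.5, 19.6]
orientation: [-180.0, 0.0, 4.2]
contact_force: [-4.5, -0.6, 5.1]
opening: 86.9
grasp_force: 2.5
```

Contact is made, so I'll carry on along the planned arc.

{"api": "drive_tool", "payload": {"series": [{"tx":0.036,"ty":-0.007,"spin":0.026,"tz":0,"fingers":87},{"tx":0.036,"ty":-0.008,"spin":0.026,"tz":0,"fingers":87},{"tx":0.036,"ty":-0.009,"spin":0.026,"tz":0,"fingers":87},{"tx":0.036,"ty":-0.009,"spin":0.026,"tz":0,"fingers":87},{"tx":0.036,"ty":-0.01,"spin":0.026,"tz":0,"fingers":87},{"tx":0.035,"ty":-0.011,"spin":0.026,"tz":0,"fingers":87},{"tx":0.035,"ty":-0.012,"spin":0.026,"tz":0,"fingers":87},{"tx":0.035,"ty":-0.012,"spin":0.026,"tz":0,"fingers":87},{"tx":0.035,"ty":-0.013,"spin":0.026,"tz":0,"fingers":87},{"tx":0.034,"ty":-0.014,"spin":0.026,"tz":0,"fingers":87}]}}

```text
time_s: 5.15
ee_pos: [532.2, -48.6, 19.6]
orientation: [-180.0, -0.0, -7.5]
contact_force: [-3.4, -0.7, 1.5]
opening: 87.3
grasp_force: 1.7
```

Run:
```python
from h import *
from rig import *
import cv2
a=grab_frame("scene")["pixels"][160:330,160:410]
cv2.imwrite("pics/c3.png",cv2.resize(a,None,fx=3.2,fy=3.2,interpolation=cv2.INTER_CUBIC))
now()
```

```text
now [533.1 -48.5  19.7  -7.5] t 5.2 F [-0.7 -0.8 -1.4]
```

View pics/c3.png

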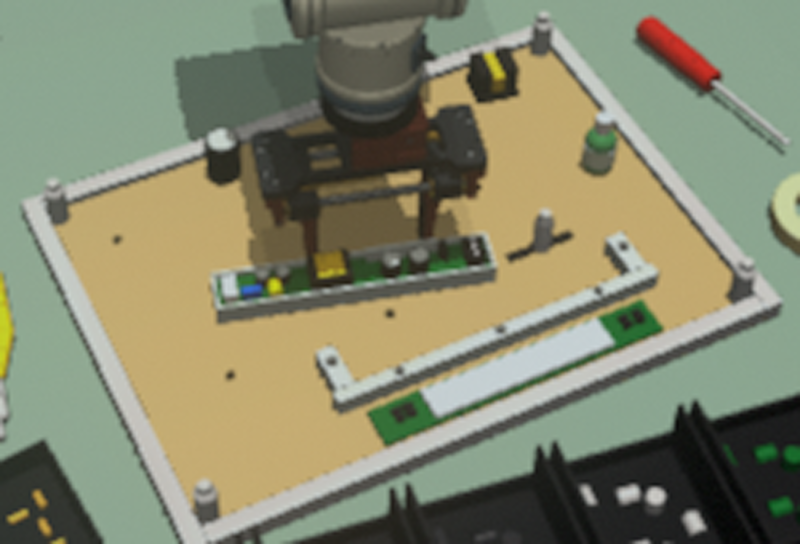

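The module has followed the fingers: its top corners are at (212,275), (218,312), (495,262) and (488,234), and nothing else has moved.

```bash
cat >> h.py <<'E'
BAY=np.array([651.6,25.7]); Y0=np.radians(7.75)
def loc(p): d=np.array(p)-BAY; c,s=np.cos(Y0),np.sin(Y0); return np.array([c*d[0]+s*d[1],-s*d[0]+c*d[1]])
def wor(q): c,s=np.cos(Y0),np.sin(Y0); return BAY+np.array([c*q[0]-s*q[1],s*q[0]+c*q[1]])
def module(FR,BR,FL,BL,sc=3.2,o=(160,160)):
    w=[loc(ray(S,(o[0]+u/sc,o[1]+v/sc),32)) for u,v in(FR,BR,FL,BL)]
    t,h=(w[0]+w[1])/2,(w[2]+w[3])/2; d=h-t
    th=np.degrees(np.arctan2(d[0],d[1])); m=(t+h)/2
    print("tail",t.round(1),"head",h.round(1),"mid",m.round(1),"theta",th.round(1),"L",np.hypot(*d).round(1)); return m,th
E
python3 - <<'E'
from h import *
m,th=module((212,275),(218,312),(488,234),(495,262))
print(loc((533.1,-48.5)),7.75+7.5)
E
```

```text
tail [-129.4 -190.3] head [-73.5  32.2] mid [-101.4  -79. ] theta 14.1 L 229.4
[-127.42354787  -57.54241435] 15.25
```

{"api": "drive_tool", "payload": {"series": [{"tx":0.034,"ty":-0.014,"spin":0.026,"tz":0,"fingers":87},{"tx":0.034,"ty":-0.015,"spin":0.026,"tz":0,"fingers":87},{"tx":0.034,"ty":-0.016,"spin":0.026,"tz":0,"fingers":87},{"tx":0.033,"ty":-0.017,"spin":0.026,"tz":0,"fingers":87},{"tx":0.015,"ty":0,"spin":0.01,"tz":0,"fingers":87},{"tx":0,"ty":0,"spin":0,"tz":0,"fingers":87},{"tx":-0.1,"ty":0,"spin":0,"tz":0,"fingers":87},{"tx":-0.2,"ty":0,"spin":0,"tz":0,"fingers":87},{"tx":-0.1,"ty":0,"spin":0,"tz":-0.2,"fingers":87},{"tx":0,"ty":0,"spin":0,"tz":-0.3,"fingers":20}]}}

```text
time_s: 6.2
ee_pos: [504.9, -35.8, 68.7]
orientation: [180.0, 0.3, -12.5]
contact_force: [1.0, 0.3, 0.2]
opening: 82.2
grasp_force: 0.0
```

Run:
```python
from h import *
from rig import *
import cv2
a=grab_frame("scene")["pixels"][160:330,160:410]
cv2.imwrite("pics/c4.png",cv2.resize(a,None,fx=3.2,fy=3.2,interpolation=cv2.INTER_CUBIC))
now()
```

```text
now [509.1 -36.3  73.7 -12.5] t 6.25 F [1.7 0.1 2.2]
```

View pics/c4.png

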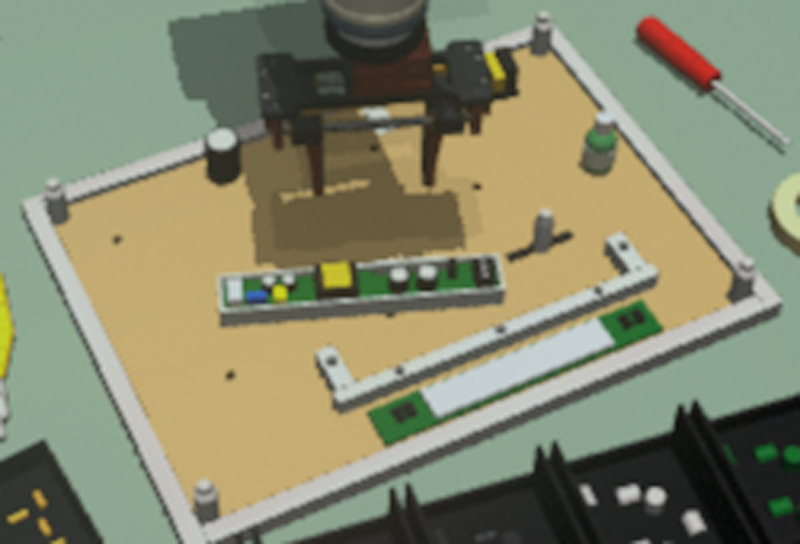

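The module is now angled, with its top corners at (220,278), (221,314), (499,257) and (503,290). The fingers are clear of it.

```bash
cat > tmp.py <<'E'
from h import *
m,th=module((220,278),(221,314),(499,257),(503,290))
th=20.3
t=np.radians(th); u=np.array([np.sin(t),np.cos(t)])
for k in (165,125):  # tool centre behind mid
    print(k,wor(m-k*u))
print("line x at y=79:", m[0]+(79-m[1])*np.tan(t), "yaw",97.75-th)
a=now(); w=wor(m-150*u)
rows(a,(w[0],w[1],95,97.75-th),15)
E
python3 tmp.py
```

```text
tail [-125.1 -187.3] head [-46.5  26.1] mid [-85.8 -80.6] theta 20.2 L 227.4
165 [ 541.642027   -226.81599576]
125 [ 550.33368742 -187.77172551]
line x at y=79: -26.71235454718054 yaw 77.45
now [509.1 -36.3  73.7 -12.5] t 6.25 F [1.7 0.1 2.2]
0.049 0.109 -0.014 -0.133
0.037 0.114 -0.014 -0.133
0.025 0.117 -0.014 -0.133
0.012 0.119 -0.014 -0.133
-0.000 0.120 -0.014 -0.133
-0.013 0.119 -0.014 -0.133
-0.025 0.117 -0.014 -0.133
-0.037 0.114 -0.014 -0.133
-0.049 0.109 -0.014 -0.133
-0.060 0.104 -0.014 -0.133
-0.070 0.097 -0.014 -0.133
-0.080 0.089 -0.014 -0.133
-0.089 0.080 -0.014 -0.133
-0.097 0.070 -0.014 -0.133
-0.104 0.060 -0.014 -0.133
```

{"api": "drive_tool", "payload": {"series": [{"tx":0.049,"ty":0.109,"tz":-0.014,"spin":-0.133,"fingers":10},{"tx":0.037,"ty":0.114,"tz":-0.014,"spin":-0.133,"fingers":10},{"tx":0.025,"ty":0.117,"tz":-0.014,"spin":-0.133,"fingers":10},{"tx":0.012,"ty":0.119,"tz":-0.014,"spin":-0.133,"fingers":10},{"tx":0,"ty":0.12,"tz":-0.014,"spin":-0.133,"fingers":10},{"tx":-0.013,"ty":0.119,"tz":-0.014,"spin":-0.133,"fingers":10},{"tx":-0.025,"ty":0.117,"tz":-0.014,"spin":-0.133,"fingers":10},{"tx":-0.037,"ty":0.114,"tz":-0.014,"spin":-0.133,"fingers":10},{"tx":-0.049,"ty":0.109,"tz":-0.014,"spin":-0.133,"fingers":10},{"tx":-0.06,"ty":0.104,"tz":-0.014,"spin":-0.133,"fingers":10}]}}

```text
time_s: 7.25
ee_pos: [532.1, -154.2, 83.9]
orientation: [179.9, -0.0, 47.6]
contact_force: [-0.4, 0.9, 1.2]
opening: 10.0
grasp_force: 0.0
```

{"api": "drive_tool", "payload": {"series": [{"tx":-0.07,"ty":0.097,"tz":-0.014,"spin":-0.133,"fingers":10},{"tx":-0.08,"ty":0.089,"tz":-0.014,"spin":-0.133,"fingers":10},{"tx":-0.089,"ty":0.08,"tz":-0.014,"spin":-0.133,"fingers":10},{"tx":-0.097,"ty":0.07,"tz":-0.014,"spin":-0.133,"fingers":10},{"tx":-0.104,"ty":0.06,"tz":-0.014,"spin":-0.133,"fingers":10},{"tx":0,"ty":0,"tz":0,"spin":0,"fingers":10},{"tx":0,"ty":0,"tz":0,"spin":0,"fingers":10},{"tx":0,"ty":0,"tz":0,"spin":0,"fingers":10},{"tx":0,"ty":0,"tz":0,"spin":0,"fingers":10},{"tx":0,"ty":0,"tz":0,"spin":0,"fingers":10}]}}

```text
time_s: 8.25
ee_pos: [543.9, -211.9, 90.6]
orientation: [-180.0, -0.0, 77.3]
contact_force: [0.3, -0.0, 0.4]
opening: 10.2
grasp_force: 0.0
```

Run:
```python
from h import *
a=now()
m=np.array([-85.8,-80.6]);t=np.radians(20.3);u=np.array([np.sin(t),np.cos(t)])
w=wor(m-145*u)
rows(a,(*w,19,77.45),10)
```

```text
now [ 543.9 -211.9   90.6   77.3] t 8.25 F [ 0.3 -0.   0.4]
0.005 0.001 0.072 -0.000
0.005 0.001 0.072 -0.000
0.005 0.001 0.072 -0.000
0.005 0.001 0.072 -0.000
0.005 0.001 0.072 -0.000
0.005 0.001 0.072 -0.000
0.005 0.001 0.072 -0.000
0.005 0.001 0.072 -0.000
0.005 0.001 0.072 -0.000
0.005 0.001 0.072 -0.000
```

{"api": "drive_tool", "payload": {"series": [{"tx":0,"ty":0.001,"tz":0.12,"spin":0,"fingers":10},{"tx":0,"ty":0.001,"tz":0.12,"spin":0,"fingers":10},{"tx":0,"ty":0.001,"tz":0.12,"spin":0,"fingers":10},{"tx":0,"ty":0.001,"tz":0.12,"spin":0,"fingers":10},{"tx":0,"ty":0.001,"tz":0.12,"spin":0,"fingers":10},{"tx":0,"ty":0.001,"tz":0.12,"spin":0,"fingers":10},{"tx":0.06,"ty":0.001,"tz":0,"spin":0,"fingers":10},{"tx":0.06,"ty":0,"tz":0,"spin":0,"fingers":10},{"tx":0.06,"ty":0,"tz":0,"spin":0,"fingers":10},{"tx":0.04,"ty":0,"tz":0,"spin":0,"fingers":10}]}}

```text
time_s: 9.25
ee_pos: [550.0, -190.6, 19.2]
orientation: [179.9, 0.0, 77.3]
contact_force: [-0.3, -2.5, -1.4]
opening: 10.0
grasp_force: 0.9
```

{"api": "drive_tool", "payload": {"series": [{"tx":0.04,"ty":0,"tz":0,"spin":0,"fingers":10},{"tx":0.04,"ty":0,"tz":0,"spin":0,"fingers":10},{"tx":0.04,"ty":0,"tz":0,"spin":0,"fingers":10},{"tx":0.04,"ty":0,"tz":0,"spin":0,"fingers":10},{"tx":0.04,"ty":0,"tz":0,"spin":0,"fingers":10},{"tx":0.04,"ty":0,"tz":0,"spin":0,"fingers":10},{"tx":0.04,"ty":0,"tz":0,"spin":0,"fingers":10},{"tx":0.04,"ty":0,"tz":0,"spin":0,"fingers":10},{"tx":0.04,"ty":0,"tz":0,"spin":0,"fingers":10},{"tx":0.04,"ty":0,"tz":0,"spin":0,"fingers":10}]}}

```text
time_s: 10.25
ee_pos: [558.8, -152.3, 19.2]
orientation: [179.9, 0.0, 77.3]
contact_force: [-1.7, -5.2, 4.9]
opening: 10.1
grasp_force: 2.7
```

Run:
```python
from h import *
from rig import *
import cv2
a=grab_frame("scene")["pixels"][160:330,160:410]
cv2.imwrite("pics/c5.png",cv2.resize(a,None,fx=3.2,fy=3.2,interpolation=cv2.INTER_CUBIC))
p=now();print(loc(p[:2]))
```

```text
now [ 558.9 -151.8   19.1   77.3] t 10.3 F [-0.3 -3.3  2.6]
[-115.79322934 -163.33417404]
```

View pics/c5.png

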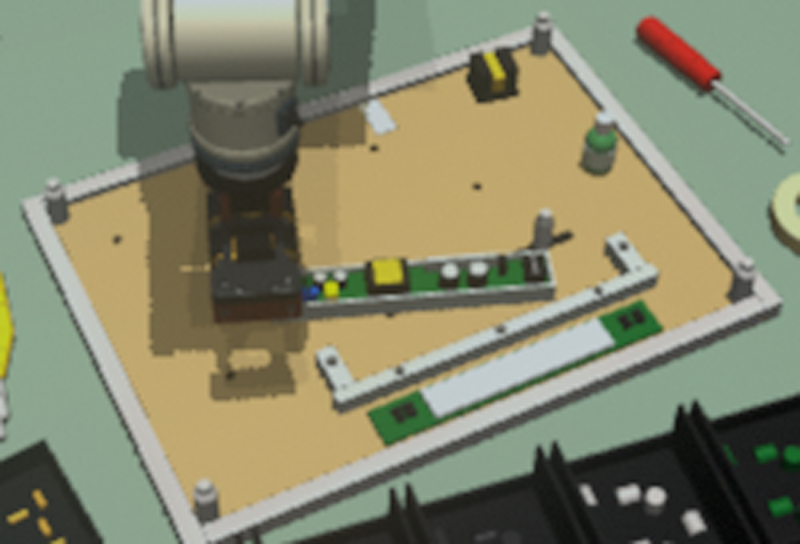

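The module is sliding along its own axis. Its left end is at about (550,272), going behind the pillar at (543,230), and the angle has held.

{"api": "drive_tool", "payload": {"series": [{"tx":0.04,"ty":0,"tz":0,"spin":0,"fingers":10},{"tx":0.04,"ty":0,"tz":0,"spin":0,"fingers":10},{"tx":0.04,"ty":0,"tz":0,"spin":0,"fingers":10},{"tx":0.04,"ty":0,"tz":0,"spin":0,"fingers":10},{"tx":0.04,"ty":0,"tz":0,"spin":0,"fingers":10},{"tx":0.04,"ty":0,"tz":0,"spin":0,"fingers":10},{"tx":0.04,"ty":0,"tz":0,"spin":0,"fingers":10},{"tx":0.04,"ty":0,"tz":0,"spin":0,"fingers":10},{"tx":0.04,"ty":0,"tz":0,"spin":0,"fingers":10},{"tx":0.03,"ty":0,"tz":0,"spin":0,"fingers":10}]}}

```text
time_s: 11.3
ee_pos: [567.1, -114.2, 19.0]
orientation: [180.0, 0.0, 77.3]
contact_force: [-0.6, -6.9, 3.9]
opening: 10.0
grasp_force: 3.0
```

Run:
```python
from h import *
from rig import *
import cv2
a=grab_frame("scene")["pixels"][160:330,160:410]
cv2.imwrite("pics/c6.png",cv2.resize(a,None,fx=3.2,fy=3.2,interpolation=cv2.INTER_CUBIC))
p=now();print(loc(p[:2]))
```

```text
now [ 567.2 -113.9   19.    77.3] t 11.35 F [-0.4 -3.   2.2]
[-102.434383   -126.90310739]
```

View pics/c6.png

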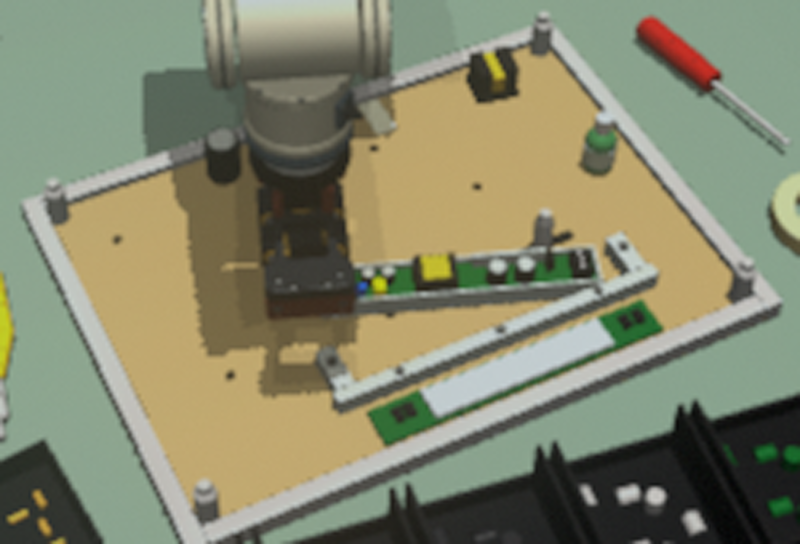

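The left end is behind the pillar, against the rail at about (600,285), with the right end still outside. I'll slide it a little further along the rail before swinging the right end in.

{"api": "drive_tool", "payload": {"series": [{"tx":0.026,"ty":-0.01,"tz":0,"spin":0,"fingers":10},{"tx":0.026,"ty":-0.01,"tz":0,"spin":0,"fingers":10},{"tx":0.026,"ty":-0.01,"tz":0,"spin":0,"fingers":10},{"tx":0.026,"ty":-0.01,"tz":0,"spin":0,"fingers":10},{"tx":0.026,"ty":-0.01,"tz":0,"spin":0,"fingers":10},{"tx":0,"ty":0,"tz":0,"spin":0,"fingers":10},{"tx":0,"ty":0,"tz":0,"spin":0,"fingers":10},{"tx":-0.15,"ty":0,"tz":0,"spin":0,"fingers":10},{"tx":-0.2,"ty":0,"tz":0,"spin":0,"fingers":10},{"tx":0,"ty":0,"tz":-0.3,"spin":0,"fingers":10}]}}

```text
time_s: 12.35
ee_pos: [553.5, -135.5, 45.6]
orientation: [-179.6, -0.0, 77.2]
contact_force: [0.4, -0.8, 0.3]
opening: 10.3
grasp_force: 0.0
```

{"api": "drive_tool", "payload": {"series": [{"tx":-0.1,"ty":-0.2,"tz":-0.3,"spin":0,"fingers":10},{"tx":0,"ty":-0.3,"tz":-0.1,"spin":0,"fingers":10},{"tx":0,"ty":-0.3,"tz":0,"spin":0.1,"fingers":87},{"tx":0,"ty":-0.1,"tz":0,"spin":0.18,"fingers":87},{"tx":0,"ty":0,"tz":0,"spin":0.18,"fingers":87},{"tx":0,"ty":0,"tz":0,"spin":0.18,"fingers":87},{"tx":0,"ty":0,"tz":0,"spin":0.18,"fingers":87},{"tx":0,"ty":0,"tz":0,"spin":0.18,"fingers":87},{"tx":0,"ty":0,"tz":0,"spin":0.18,"fingers":87},{"tx":0,"ty":0,"tz":0,"spin":0.18,"fingers":87}]}}

```text
time_s: 13.35
ee_pos: [466.7, -123.8, 88.3]
orientation: [-179.9, 0.0, 15.7]
contact_force: [0.3, -0.5, 0.1]
opening: 70.6
grasp_force: 0.0
```

Run:
```python
from h import *
from rig import *
import cv2
a=grab_frame("scene")["pixels"][160:330,160:410]
cv2.imwrite("pics/c7.png",cv2.resize(a,None,fx=3.2,fy=3.2,interpolation=cv2.INTER_CUBIC))
p=now();print(loc(p[:2]))
```

```text
now [ 466.7 -123.7   88.3   15.3] t 13.4 F [ 0.3  0.7 -0.3]
[-203.35022203 -123.14992323]
```

View pics/c7.png

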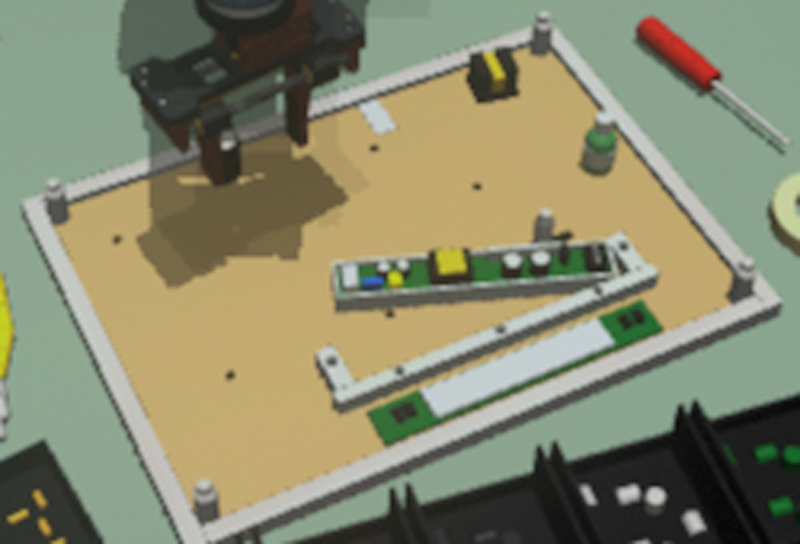

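The module is now angled in, with its top corners at (335,265), (338,298), (611,242) and (618,272).

Run:
```python
from h import *
m,th=module((335,265),(338,298),(611,242),(618,272))
def tool(m,th,off,s=-25):
    t=np.radians(th);u=np.array([np.sin(t),np.cos(t)]);n=np.array([u[1],-u[0]])
    return np.array([*wor(np.array(m)-(29+off)*n+s*u),19,7.75-th])
A=tool(m,th,20);B=tool(m,th,0);C=tool((-19,0),0,1)
A2=A.copy();A2[2]=80
print("A",A,"B",B,"C",C)
rows(now(),A2,10);rows(B,C,20)
```

```text
tail [-97.7 -97.5] head [-20.7 118.3] mid [-59.2  10.4] theta 19.6 L 229.1
A [538.4640042   13.63657516  19.         -11.87647342] B [558.03587567   9.52052763  19.         -11.87647342] C [606.41884428  -5.67934302  19.           7.75      ]
now [ 466.7 -123.7   88.3   15.3] t 13.4 F [ 0.3  0.7 -0.3]
0.105 -0.114 0.008 0.060
0.100 -0.118 0.008 0.060
0.094 -0.123 0.008 0.060
0.088 -0.127 0.008 0.060
0.082 -0.131 0.008 0.060
0.076 -0.135 0.008 0.060
0.069 -0.139 0.008 0.060
0.063 -0.142 0.008 0.060
0.056 -0.145 0.008 0.060
0.049 -0.147 0.008 0.060
0.025 0.002 -0.000 -0.022
0.025 0.003 -0.000 -0.022
0.025 0.003 -0.000 -0.022
0.025 0.004 -0.000 -0.022
0.025 0.004 -0.000 -0.022
0.025 0.005 -0.000 -0.022
0.025 0.005 -0.000 -0.022
0.025 0.005 -0.000 -0.022
0.025 0.006 -0.000 -0.022
0.025 0.006 -0.000 -0.022
0.024 0.007 -0.000 -0.022
0.024 0.007 -0.000 -0.022
0.024 0.008 -0.000 -0.022
0.024 0.008 -0.000 -0.022
0.024 0.008 -0.000 -0.022
0.024 0.009 -0.000 -0.022
0.024 0.009 -0.000 -0.022
0.023 0.010 -0.000 -0.022
0.023 0.010 -0.000 -0.022
0.023 0.010 -0.000 -0.022
```

{"api": "drive_tool", "payload": {"series": [{"tx":0.105,"ty":-0.114,"tz":0.008,"spin":0.06,"fingers":87},{"tx":0.1,"ty":-0.118,"tz":0.008,"spin":0.06,"fingers":87},{"tx":0.094,"ty":-0.123,"tz":0.008,"spin":0.06,"fingers":87},{"tx":0.088,"ty":-0.127,"tz":0.008,"spin":0.06,"fingers":87},{"tx":0.082,"ty":-0.131,"tz":0.008,"spin":0.06,"fingers":87},{"tx":0.076,"ty":-0.135,"tz":0.008,"spin":0.06,"fingers":87},{"tx":0.069,"ty":-0.139,"tz":0.008,"spin":0.06,"fingers":87},{"tx":0.063,"ty":-0.142,"tz":0.008,"spin":0.06,"fingers":87},{"tx":0.056,"ty":-0.145,"tz":0.008,"spin":0.06,"fingers":87},{"tx":0.049,"ty":-0.147,"tz":0.008,"spin":0.06,"fingers":87}]}}

```text
time_s: 14.4
ee_pos: [536.7, 15.1, 80.3]
orientation: [-180.0, 0.1, -10.9]
contact_force: [0.6, 0.4, 0.3]
opening: 86.9
grasp_force: 0.0
```

Run:
```python
from h import *
rows(now(),(538.5,11.5,19,-11.9),8)
```

```text
now [536.7  15.1  80.3 -10.9] t 14.4 F [0.6 0.4 0.3]
0.003 0.004 0.077 0.003
0.003 0.004 0.077 0.003
0.003 0.004 0.077 0.003
0.003 0.004 0.077 0.003
0.003 0.004 0.077 0.003
0.003 0.004 0.077 0.003
0.003 0.004 0.077 0.003
0.003 0.004 0.077 0.003
```

{"api": "drive_tool", "payload": {"series": [{"tx":0,"ty":0.006,"tz":0.077,"spin":0.003,"fingers":87},{"tx":0,"ty":0.006,"tz":0.077,"spin":0.003,"fingers":87},{"tx":0,"ty":0.006,"tz":0.077,"spin":0.003,"fingers":87},{"tx":0,"ty":0.006,"tz":0.077,"spin":0.003,"fingers":87},{"tx":0,"ty":0.006,"tz":0.077,"spin":0.003,"fingers":87},{"tx":0,"ty":0.006,"tz":0.077,"spin":0.003,"fingers":87},{"tx":0,"ty":0.006,"tz":0.077,"spin":0.003,"fingers":87},{"tx":0,"ty":0.006,"tz":0.077,"spin":0.003,"fingers":87},{"tx":0.09,"ty":0,"tz":0,"spin":0,"fingers":87},{"tx":0.09,"ty":0,"tz":0,"spin":0,"fingers":87}]}}

```text
time_s: 15.4
ee_pos: [554.4, 6.3, 19.0]
orientation: [-180.0, 0.0, -12.0]
contact_force: [-0.3, 0.2, 0.0]
opening: 87.1
grasp_force: 1.5
```

{"api": "drive_tool", "payload": {"series": [{"tx":0.025,"ty":0.002,"tz":0,"spin":-0.022,"fingers":87},{"tx":0.025,"ty":0.003,"tz":0,"spin":-0.022,"fingers":87},{"tx":0.025,"ty":0.003,"tz":0,"spin":-0.022,"fingers":87},{"tx":0.025,"ty":0.004,"tz":0,"spin":-0.022,"fingers":87},{"tx":0.025,"ty":0.004,"tz":0,"spin":-0.022,"fingers":87},{"tx":0.025,"ty":0.005,"tz":0,"spin":-0.022,"fingers":87},{"tx":0.025,"ty":0.005,"tz":0,"spin":-0.022,"fingers":87},{"tx":0.025,"ty":0.005,"tz":0,"spin":-0.022,"fingers":87},{"tx":0.025,"ty":0.006,"tz":0,"spin":-0.022,"fingers":87},{"tx":0.025,"ty":0.006,"tz":0,"spin":-0.022,"fingers":87}]}}

```text
time_s: 16.4
ee_pos: [578.1, -1.2, 19.1]
orientation: [-180.0, 0.0, -2.0]
contact_force: [-5.3, 1.5, 4.6]
opening: 86.9
grasp_force: 2.4
```

Run:
```python
from h import *
from rig import *
import cv2
a=grab_frame("scene")["pixels"][160:330,160:410]
cv2.imwrite("pics/c8.png",cv2.resize(a,None,fx=3.2,fy=3.2,interpolation=cv2.INTER_CUBIC))
p=now();print(loc(p[:2]))
rows(p,(606.4,-5.7,19,7.75),10)
```

```text
now [578.6  -1.3  19.1  -2. ] t 16.45 F [-4.9 -0.3  1.4]
[-75.96968906 -16.90824321]
0.028 0.003 0.000 -0.022
0.028 0.004 0.000 -0.022
0.028 0.004 0.000 -0.022
0.028 0.005 0.000 -0.022
0.028 0.005 0.000 -0.022
0.028 0.006 0.000 -0.022
0.027 0.006 0.000 -0.022
0.027 0.007 0.000 -0.022
0.027 0.007 0.000 -0.022
0.027 0.008 0.000 -0.022
```

View pics/c8.png

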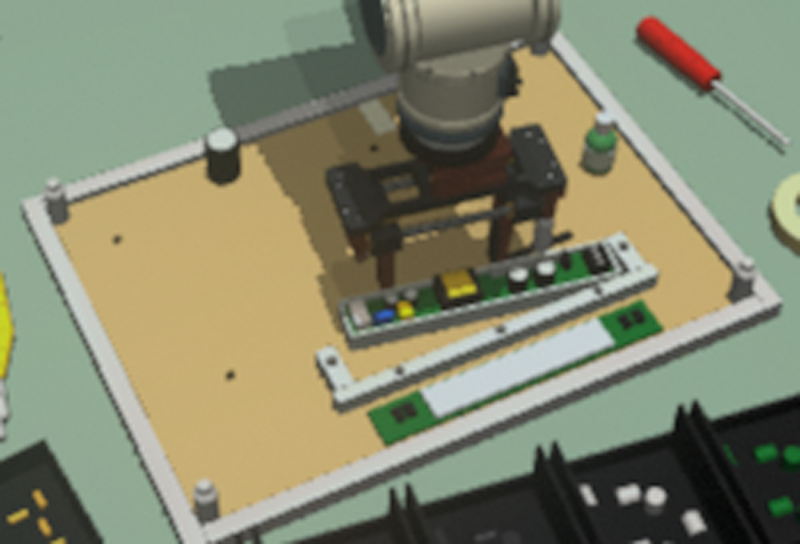

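The module is swinging in, its right end at about (350,325) still in front of the right stop and its left end behind the pillar. That was my tenth and last picture, so from here I go by force and by image code.

{"api": "drive_tool", "payload": {"series": [{"tx":0.028,"ty":0.003,"tz":0,"spin":-0.022,"fingers":87},{"tx":0.028,"ty":0.004,"tz":0,"spin":-0.022,"fingers":87},{"tx":0.028,"ty":0.004,"tz":0,"spin":-0.022,"fingers":87},{"tx":0.028,"ty":0.005,"tz":0,"spin":-0.022,"fingers":87},{"tx":0.028,"ty":0.005,"tz":0,"spin":-0.022,"fingers":87},{"tx":0.028,"ty":0.006,"tz":0,"spin":-0.022,"fingers":87},{"tx":0.027,"ty":0.006,"tz":0,"spin":-0.022,"fingers":87},{"tx":0.027,"ty":0.007,"tz":0,"spin":-0.022,"fingers":87},{"tx":0.027,"ty":0.007,"tz":0,"spin":-0.022,"fingers":87},{"tx":0.02,"ty":0.004,"tz":0,"spin":-0.022,"fingers":87}]}}

```text
time_s: 17.45
ee_pos: [601.7, -5.9, 18.7]
orientation: [-180.0, 0.4, 7.9]
contact_force: [-18.9, -4.0, 16.0]
opening: 86.9
grasp_force: 10.0
```

Run:
```python
from h import *
p=now();print(loc(p[:2]))
```

```text
now [601.7  -5.9  18.7   7.9] t 17.45 F [-18.9  -4.   16. ]
[-53.72220538 -24.53497885]
```

The force has risen to 19 N, so it is against something. I'll check for a gap in front of the rail by reading colours along lines across the bay.

```bash
cat > chk.py <<'E'
from h import *
from rig import *
import cv2
f=grab_frame("scene"); im=f["pixels"]
Rm=R.from_euler('xyz',f['attitude'],degrees=True).as_matrix()
def px(q,z):
    w=np.array([*wor(q),z]); c=Rm.T@(w-f['eye']); return f['cx']+f['fx']*c[0]/c[2],f['cy']+f['fy']*c[1]/c[2]
def show(tag,pts,z=31):
    print(tag)
    xy=np.array([px(q,z) for q in pts],np.float32)
    v=cv2.remap(im,xy[None,:,0].copy(),xy[None,:,1].copy(),cv2.INTER_LINEAR)[0]
    print("  "," ".join("%d/%d/%d"%(b,g,r) for b,g,r in v))
for y in (-105,-60,0,60,105): show("y%d x=-50..10 step4"%y,[(x,y) for x in range(-50,11,4)])
show("x-19 y-140..-100 step 3",[(-19,y) for y in range(-140,-99,3)])
show("x-19 y100..140 step3",[(-19,y) for y in range(100,141,3)])
E
python3 chk.py
```

```text
y-105 x=-50..10 step4
   64/94/107 73/99/110 91/106/110 90/101/102 95/107/109 106/116/123 133/139/137 148/153/146 123/128/125 92/101/102 117/139/120 150/163/152 178/189/180 199/209/199 181/188/179 96/103/101
y-60 x=-50..10 step4
   58/84/96 70/96/106 87/98/99 68/79/74 57/71/63 43/64/67 31/133/141 30/181/174 32/185/174 35/153/142 104/148/132 156/167/156 186/194/184 202/209/199 185/188/180 102/108/104
y0 x=-50..10 step4
   63/90/103 52/79/90 39/60/68 35/56/63 35/63/72 35/56/62 37/61/70 39/71/75 35/43/44 35/52/39 78/96/76 131/140/129 119/125/121 118/125/121 155/159/153 96/102/99
y60 x=-50..10 step4
   104/158/180 105/147/165 97/113/116 85/92/89 137/144/138 190/198/189 200/208/198 144/151/143 43/50/46 38/65/38 99/133/90 152/164/148 186/192/182 207/210/200 185/189/179 107/113/109
y105 x=-50..10 step4
   113/171/196 131/178/196 143/159/160 103/107/106 94/98/98 96/99/100 94/97/98 97/100/101 55/59/59 31/36/37 88/103/86 147/161/147 186/195/186 204/210/200 185/190/180 107/112/107
x-19 y-140..-100 step 3
   202/206/196 204/209/199 203/209/199 201/209/199 168/190/193 106/152/171 73/108/123 69/91/99 74/83/83 126/134/127 128/148/125 99/117/102 153/155/151 189/189/181
x-19 y100..140 step3
   40/45/45 53/57/58 71/74/75 60/64/65 66/71/70 126/130/125 125/130/124 109/114/109 177/179/171 207/211/200 206/211/201 204/211/201 190/204/198 145/181/193
```

There is no gap to the rail at any of the five lines, and the ends sit at about y −115 and +117. I'll back off and recheck with the arm clear.

{"api": "drive_tool", "payload": {"series": [{"tx":0,"ty":0,"tz":0,"spin":0,"fingers":87},{"tx":-0.05,"ty":0,"tz":0,"spin":0,"fingers":87},{"tx":-0.1,"ty":0,"tz":0,"spin":0,"fingers":87},{"tx":-0.15,"ty":0,"tz":0,"spin":0,"fingers":87},{"tx":-0.15,"ty":0,"tz":-0.1,"spin":0,"fingers":87},{"tx":-0.1,"ty":0,"tz":-0.3,"spin":0,"fingers":87},{"tx":-0.1,"ty":0,"tz":-0.3,"spin":0,"fingers":87},{"tx":-0.1,"ty":0,"tz":-0.2,"spin":0,"fingers":87},{"tx":0,"ty":0,"tz":0,"spin":0,"fingers":87},{"tx":0,"ty":0,"tz":0,"spin":0,"fingers":87}]}}

```text
time_s: 18.5
ee_pos: [531.5, -15.4, 109.4]
orientation: [180.0, -0.1, 7.8]
contact_force: [0.8, 0.2, -0.2]
opening: 87.2
grasp_force: 0.0
```

```bash
python3 chk.py | sed -n '1,2p;9,14p'
python3 - <<'E'
import sys
sys.argv=['x']
exec(open('chk.py').read().split("for y in")[0])
# gap check at the two ends, fine steps
for y in(-112,-95,95,110): show("y%d x=-14..4 step1.5"%y,[(x,y) for x in np.arange(-14,4.1,1.5)])
now()
E
```

```text
y-105 x=-50..10 step4
   114/173/198 130/180/199 151/174/177 120/129/124 127/136/128 141/144/142 151/155/149 149/154/147 123/129/127 92/101/103 119/140/122 149/163/152 178/188/181 199/210/200 181/187/179 97/104/102
y105 x=-50..10 step4
   112/171/196 131/179/197 143/161/161 104/109/108 95/100/101 96/100/101 93/97/99 97/101/102 56/60/62 34/41/43 89/105/88 148/161/148 186/195/186 204/211/201 184/189/180 106/113/109
x-19 y-140..-100 step 3
   202/205/196 204/209/199 203/209/200 201/210/200 168/190/193 121/175/197 105/157/179 74/99/110 74/83/83 127/135/128 127/148/126 99/117/103 154/156/152 189/189/182
x-19 y100..140 step3
   41/48/49 54/59/61 72/76/78 61/65/66 67/73/72 126/131/125 125/131/125 110/114/110 177/180/171 207/212/201 205/211/200 204/211/200 190/204/198 145/182/194
y-112 x=-14..4 step1.5
   142/153/140 141/154/139 143/157/142 146/159/146 146/157/147 147/156/149 157/165/158 161/169/162 173/183/175 190/201/192 198/210/200 200/209/199 199/207/197
y-95 x=-14..4 step1.5
   106/113/109 79/97/84 80/105/84 112/135/113 138/160/140 141/157/144 138/148/142 136/146/141 136/146/141 137/145/141 131/139/135 128/134/131 144/149/143
y95 x=-14..4 step1.5
   33/44/41 33/43/41 54/64/60 97/106/99 135/143/135 152/159/151 164/171/163 173/179/171 182/189/180 196/203/192 198/205/195 204/210/200 200/205/196
y110 x=-14..4 step1.5
   47/60/52 48/70/50 71/96/72 111/131/111 142/157/142 156/167/156 166/174/165 175/183/175 189/197/187 202/210/199 203/211/201 204/211/200 201/206/196
now [530.8 -15.3 108.3   7.8] t 18.6 F [-0.5  0.2  0.6]
```

No dark gap shows at either end, and the walls meet the rail alike at both. The centre is at about y +1, so I'm handing in.

```bash
python3 -c "
from rig import *
print(close_job())"
```

```text
the job is handed in; nothing more can be done
None
```

The module is in the bay, apparently flat against the back rail between the stops, centred to about 1 mm by my image reading; the job is handed in at about 19 s on the clock, and the judge gave no verdict.

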